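# Snap the stray screwdriver into the free clips of the tool rail

## Robot

A 7-joint arm with a two-finger parallel gripper is mounted at the origin on the work surface. World frame = base frame: x ahead of the robot, y to its left, z up, the work surface at z = 0. Lengths are in m, angles in rad, forces in N, time in s.
With the tool pointing down it reaches from about 0.425 to 0.925 m from the base axis. Payload 6.8 kg.
Tool frame: the origin (TCP) lies on the mounting face of the last link; the fingertips stand 173 mm ahead of it and the grasp point (between the pads) lies 155 mm ahead of it; y points along the fingers, x is the direction in which the jaws open and shut, and the axes are right-handed (so a half turn about y gives the same grasp; the last joint's range is limited). The gripper opens to 85 mm and grips with 20 to 120 N. Pads are 22 mm wide; open, the fingers measure 114 mm over their backs; the gripper's body (76 mm by 85 mm) begins 54 mm behind the grasp point. The pads swing forward as they close: fully open they stand 13 mm farther back than shut.
Start: joints at [-1.339, 0.477, 0.022, 1.555, -0.011, 1.109, -0.083], TCP at [0.225, 0.636, 0.405] pointing down, gripper open.
Joint ranges: [-2.96, 2.96], [-0.34, 2.1], [-1.41, 1.46], [0.24, 2.44], [-1.37, 4.51], [0.17, 1.92], [-2.96, 2.96]. Speed limits (rad/s): [2.39, 2.39, 3.14, 3.14, 3.14, 3.14, 3.14].

## Interface

Orientations are given as a rotation vector (axis times angle).
In Python, from bench import r gives the robot as it stands.
- The arm moves only by the tool step_arm, never from a script. Its arguments are lists of equal length, an entry for each row: "xyz": the shift along the tool's x, y, z scaled (see below), a list of three; "rotation": the turn, a rotation vector about the tool's x, y, z scaled (see below), a list of three. A call has 1 to 20 rows; each row is the pose to reach, as a shift and turn from the pose measured when the call began, along the tool's axes at that moment; what a row does not reach only later rows make up. The controller multiplies each number of a shift by 30 cm and each number of a turn by 90 degrees. A row lasts 1/8 s, in which the tool goes at most 62.5 mm and 10.7 degrees, less where a joint would pass 70% of its speed; a pose out of reach is approached as far as the arm can. A call with a number of a shift or a turn outside -1 to 1 is refused whole. A call with a gripper value outside its range is refused whole. "grip" is the closure, from 0 (fully open) to 1 (shut), set as the call begins (left out, the last holds). The fingers move at their own pace and stop on an object; "force" is the grip in N (left out, the last holds). Time passes only in rows, so rows that repeat a pose let the fingers close. It gives the time, the measured TCP pose, the force and the opening at its end, in the units of the state.
- r.get_obs(): the state, without advancing time (a new reading comes with each control period).
- r.grab_frame(name): name is "side" or "top" or "wrist"; returns a dict with "pixels" (480x640x3 uint8, red, green, blue), "fx", "fy", "cx", "cy" (pixels), "position" and "attitude" of the camera in the world; the wrist camera has in their place "mount" (4x4, takes a point from camera to tool coordinates, whose origin is the TCP and whose axes are the tool frame's). Camera axes: x right, y down, z forward; pixel columns grow to the right and rows downward; lengths in m; the calibration is good to about 2 mm. A picture is of the moment at which its call begins: read the wrist's pose just before it. There is no depth.
- r.hand_in(): hands the job in, once; it reports no verdict.
The state is a dict: "clock": time; "joints": joint angles; "qvel": joint speeds; "tau": joint torques, N m; "tcp_pos": TCP position; "orientation": TCP orientation; "contact_force": force on the tool from outside, world axes, zero at the start; "moment": the same for the moment, N m; "grip_width": finger opening in m.
Only numpy, scipy, OpenCV 4.12 (cv2) and the standard library are available. Lean on these libraries where they do the work, as an engineer would, in place of code of your own. Each camera call takes 0.05 s, during which the arm holds its last target.

## Task

One screwdriver is missing from the clip rail on the joiner's bench: pick up the red-handled screwdriver and press its handle down, sideways on, into the one free pair of spring clips until both clips snap over it and it sits fully home like its neighbours (shank pointing either way), then let go. Leave the blue and green screwdrivers in their clips.

Things in the scene. Friction and masses are not known exactly. Their poses are not given: they have to be found in the camera images.
- red_driver: Screwdriver, red handle, 110 g, lying on the bench, axis 14 mm up (not the yellow one near it). Round handle 22 mm thick, 152 long, with a hexagonal collar at each end (64 to 76 mm from the middle, 32 mm across corners). Shank 7 mm thick, its tip 172 mm from the middle; butt cap at -82. Origin: on the axis, middle of the handle; balance point 15 mm ahead. x: to the tip; z: up at the start.
- free_clip: Free station of the rail: two upward-open spring clips in line, 14 mm long, at x = -40 and 40 mm; fingers fit in the 60 mm gap between. Origin: where the handle's middle lies when home, 40 mm above the bench, 28 above the board. x along the handle, z up. Lip tips 41 mm apart, 22 mm up; the handle meets the 15 mm throat 20 mm above home; about 16 N snaps it in. Collars go outside (play +-17 mm).
- blue_driver: Screwdriver of the same shape, blue handle, home in another station of the rail; leave it there. Origin and axes as for the red one. The rail: a fixed wooden board, 210 x 300 x 12 mm, flat on the bench, with two dark steel bars and three stations side by side, 100 mm apart; the free one may be any of them.
- green_driver: Screwdriver of the same shape, green handle, home in the third station of the rail; leave it there. Origin and axes as for the red one.

How it is judged:
On the way:
1. the red screwdriver is pressed home in the free clips by the gripper's fingers (contact force between the fingers and red_driver above 0.5 N and z of red_driver in the frame of free_clip below 0.005 m and horizontal distance between red_driver and free_clip below 0.02 m and angle between the x axis of red_driver and the x axis of free_clip, either way round below 0.12 rad), for 0.1 s.
At the end, for the whole second after the job is handed in: The red screwdriver rests, released, in both clips of the free station: the middle of its handle within 4 mm of the home height and 20 mm of the station's centre, its axis within 0.1 rad of the station's (either way round); the blue and green screwdrivers are within 20 mm of where they were (z of red_driver in the frame of free_clip between -0.004 and 0.004 m and horizontal distance between red_driver and free_clip below 0.02 m and angle between the x axis of red_driver and the x axis of free_clip, either way round below 0.1 rad and linear speed of red_driver below 0.02 m/s and distance of each of blue_driver, green_driver from where it was at the start of the episode below 0.02 m); the robot touches nothing.
It fails at once if the blue or the green screwdriver is knocked or pulled out of its place (moved by more than 25 mm) (distance of any of blue_driver, green_driver from where it was at the start of the episode above 0.025 m).
It also fails if it takes over 34 s, if anything falls off the work surface, if the arm or the gripper's body presses on something with over 40 N, if the wrist force passes 120 N, or if a joint passes its speed limit or range.

## Working session

There is one attempt and no reset: what is moved stays moved. The work goes in short steps, Python scripts to look and compute and a tool call to move; the robot and the scene stay as the last step left them, time stands still between calls to the robot, and variables do not carry over. Pictures are saved under pics/ and viewed, and the job is handed in when it is done.

Besides the shell and the picture viewer there is one more tool, called as name(argument=value, ...), one argument or row to a line, values as JSON. step_arm: Moves the arm, as the interface text tells. Its arguments: {"type":"object","properties":{"xyz":{"type":"array"},"rotation":{"type":"array"},"grip":{"type":"number"},"force":{"type":"number"}},"required":["xyz","rotation"]}

```bash
mkdir -p pics; ls
python3 - <<'E'
from bench import r
import cv2,numpy as np
o=r.get_obs();print({k:np.round(v,4) for k,v in o.items()})
for n in ("top","side"):
    f=r.grab_frame(n);cv2.imwrite(f"pics/{n}0.png",f["pixels"][:,:,::-1]);print(n,{k:np.round(v,4) for k,v in f.items() if k!="pixels"})
E
```

```text
pics
{'clock': np.float64(0.0), 'joints': array([-1.3391,  0.4778,  0.0224,  1.5564, -0.0115,  1.1093, -0.0831]), 'qvel': array([-0.0013,  0.0007,  0.0009,  0.0009, -0.0007, -0.0016,  0.0003]), 'tau': array([-1.0000e-04, -5.9645e+01,  1.6075e+00, -2.8119e+01,  1.2400e-02,
        9.3000e-03, -0.0000e+00]), 'tcp_pos': array([0.2249, 0.6361, 0.4037]), 'orientation': array([-1.3522, -0.9543,  0.9567]), 'contact_force': array([-0.7029,  0.1637, -0.3372]), 'moment': array([ 0.0122, -0.0469,  0.0623]), 'grip_width': np.float64(0.0853)}
top {'fx': np.float64(593.9339), 'fy': np.float64(593.9339), 'cx': np.float64(324.6373), 'cy': np.float64(243.6173), 'position': array([0.4071, 0.0366, 1.2677]), 'attitude': array([-2.1801,  2.1743, -0.0936])}
side {'fx': np.float64(582.2447), 'fy': np.float64(582.2447), 'cx': np.float64(321.9591), 'cy': np.float64(231.5874), 'position': array([ 0.1645, -0.8194,  0.8857]), 'attitude': array([-2.2752,  0.4305, -0.2096])}
```

View pics/top0.png

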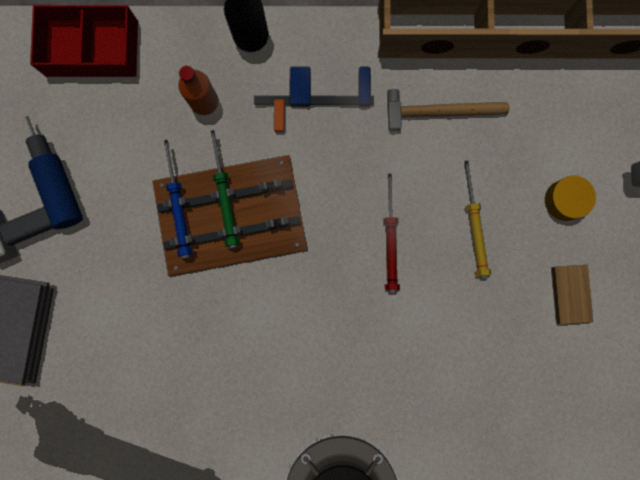

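View pics/side0.png

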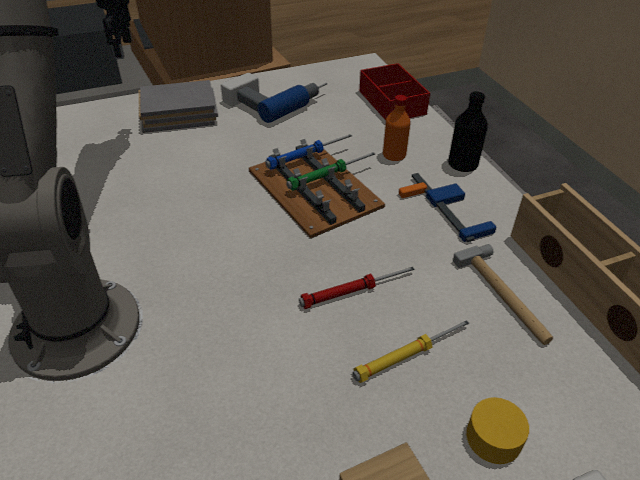

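Run:
```python
from bench import r
import cv2,numpy as np
from scipy.spatial.transform import Rotation as R
o=r.get_obs();print(R.from_rotvec(o["orientation"]).as_matrix().round(3),o["clock"])
f=cv2.imread("pics/top0.png")
cv2.imwrite("pics/top0c.png",cv2.resize(f[180:420,200:520],(800,600),interpolation=cv2.INTER_CUBIC))
```

```text
[[ 0.333 -0.    -0.943]
 [ 0.943 -0.002  0.333]
 [-0.002 -1.    -0.   ]] 0.1
```

View pics/top0c.png

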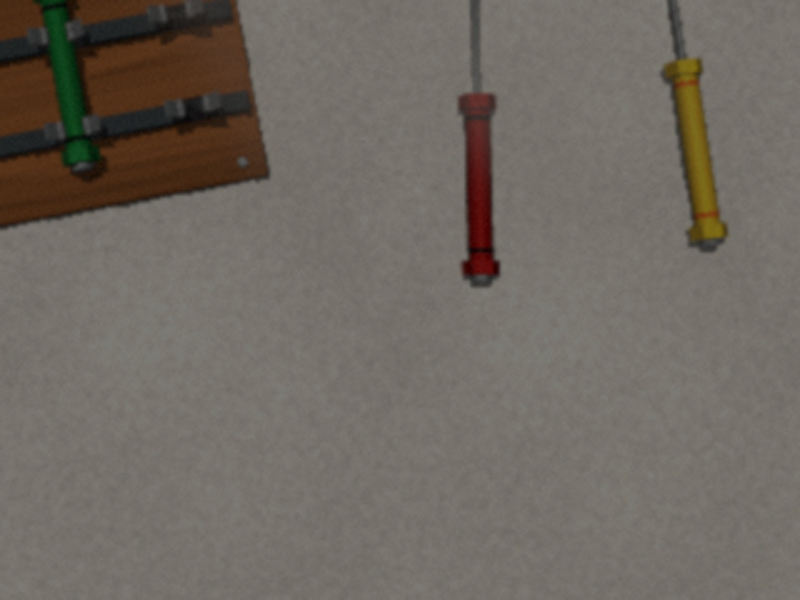

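Run:
```python
import cv2
f=cv2.imread("pics/top0.png")
cv2.imwrite("pics/rail.png",cv2.resize(f[150:282,145:321],(800,600),interpolation=cv2.INTER_CUBIC))
cv2.imwrite("pics/red.png",cv2.resize(f[165:300,330:510],(800,600),interpolation=cv2.INTER_CUBIC))
f=cv2.imread("pics/side0.png")
cv2.imwrite("pics/rails.png",cv2.resize(f[125:245,240:400],(800,600),interpolation=cv2.INTER_CUBIC))
```

```text
(no output)
```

View pics/rail.png

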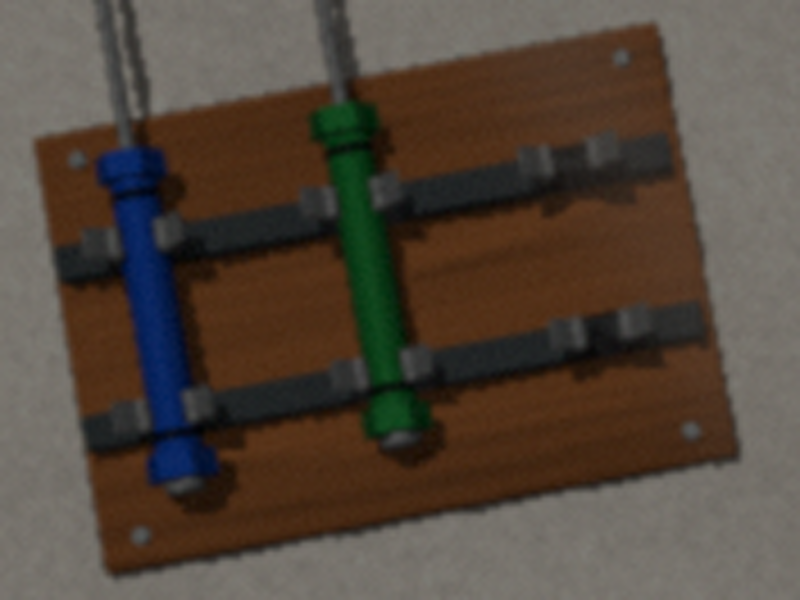

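View pics/red.png

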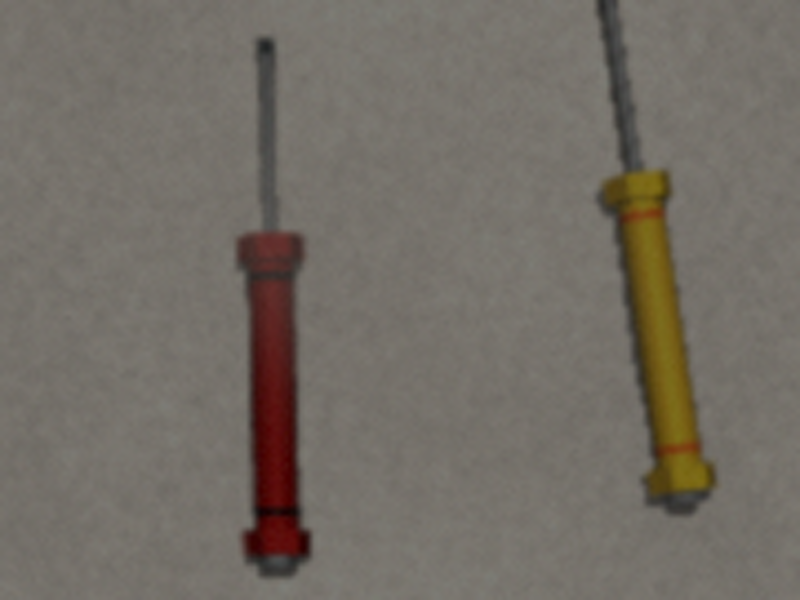

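View pics/rails.png

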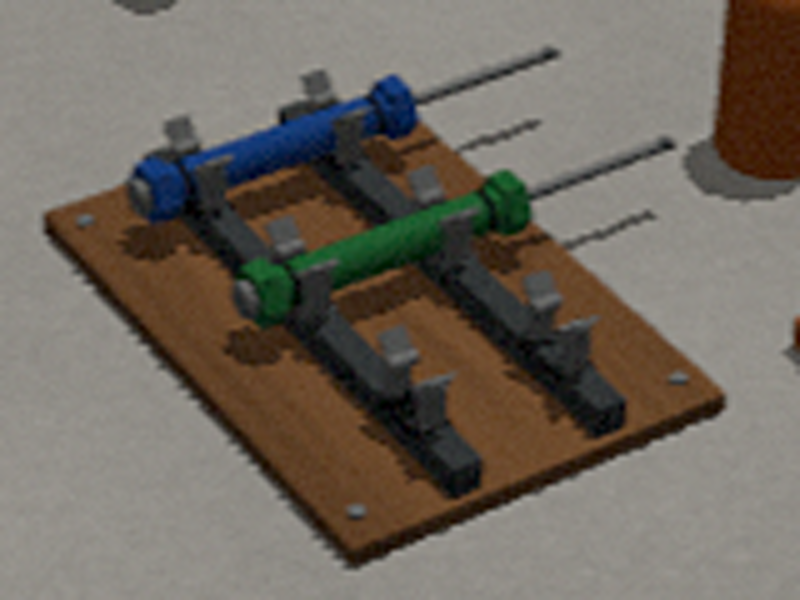

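```bash
cat > h.py <<'E'
import numpy as np,cv2
from scipy.spatial.transform import Rotation as R
class C:
    def __init__(s,f,p,a): s.fx,s.cx,s.cy=f;s.p=np.array(p);s.R=R.from_rotvec(a).as_matrix()
    def pt(s,u,v,z):
        d=s.R@np.array([(u-s.cx)/s.fx,(v-s.cy)/s.fx,1]);return s.p+d*(z-s.p[2])/d[2]
top=C((593.9339,324.6373,243.6173),[0.4071,0.0366,1.2677],[-2.1801,2.1743,-0.0936])
side=C((582.2447,321.9591,231.5874),[0.1645,-0.8194,0.8857],[-2.2752,0.4305,-0.2096])
E
python3 - <<'E'
from h import *
k=4.5455
ra=lambda u,v,z:top.pt(145+(u+.5)/k-.5,150+(v+.5)/k-.5,z)
cs=[ra(*c,.012) for c in [(37,140),(657,25),(738,458),(108,573)]]
print("corners",np.round(cs,4),"ctr",np.mean(cs,0).round(4), [np.linalg.norm(cs[i]-cs[(i+1)%4]).round(3) for i in range(4)])
yax=(cs[1]-cs[0]+cs[2]-cs[3]);print("ang across",np.degrees(np.arctan2(yax[1],yax[0])))
xa=(cs[0]-cs[3]+cs[1]-cs[2]);print("ang x",np.degrees(np.arctan2(xa[1],xa[0])))
L=[ra(*c,.06) for c in [(535,162),(603,152),(570,333),(633,322)]]
print(np.round(L,4));U=(L[0]+L[1])/2;D=(L[2]+L[3])/2;print("free",(U+D)/2,np.linalg.norm(U-D),np.degrees(np.arctan2(*(U-D)[1::-1])))
for n,a,b in (("blue",(131,170),(182,465)),("green",(345,125),(397,418))):
    A=ra(*a,.04);B=ra(*b,.04);print(n,(A+B)/2,np.linalg.norm(A-B),np.degrees(np.arctan2(*(A-B)[1::-1])))
k2=4.4444
rr=lambda u,v,z:top.pt(330+(u+.5)/k2-.5,165+(v+.5)/k2-.5,z)
A=rr(271,250,.014);B=rr(277,544,.014);T=rr(265,40,.014);E=rr(277,575,.014)
print("red",A,B,(A+B)/2,np.linalg.norm(A-B),np.degrees(np.arctan2(*(A-B)[1::-1])),T,E,np.linalg.norm(T-E))
d=(T-E)/np.linalg.norm(T-E);print(E+.082*d,np.degrees(np.arctan2(d[1],d[0])))
k3=5
rs=lambda u,v,z:side.pt(240+(u+.5)/k3-.5,125+(v+.5)/k3-.5,z)
cs=[rs(*c,.012) for c in [(47,215),(723,398),(352,553)]];print("side corners",np.round(cs,4))
L=[rs(*c,.06) for c in [(398,340),(434,387),(541,285),(575,333)]];print("side free",np.mean(L,0))
E
```

```text
corners [[0.6505 0.4056 0.012 ]
 [0.7064 0.1139 0.012 ]
 [0.5011 0.0745 0.012 ]
 [0.4468 0.367  0.012 ]] ctr [0.5762 0.2403 0.012 ] [np.float64(0.297), np.float64(0.209), np.float64(0.297), np.float64(0.207)]
ang across -79.31443652430734
ang x 10.797918986484268
[[0.6317 0.1657 0.06  ]
 [0.6364 0.1349 0.06  ]
 [0.5538 0.149  0.06  ]
 [0.5589 0.1207 0.06  ]]
free [0.59519631 0.14258874 0.06      ] 0.0792447389434445 11.254459801913626
blue [0.56320131 0.34043714 0.04      ] 0.13862266652613586 11.06283592881805
green [0.58471354 0.24253679 0.04      ] 0.1380240482122862 10.922241367544478
red [ 0.56436433 -0.10297069  0.014     ] [ 0.42411335 -0.10484666  0.014     ] [ 0.49423884 -0.10390867  0.014     ] 0.1402635291511712 0.7663289006791076 [ 0.66621145 -0.10078278  0.014     ] [ 0.40948039 -0.10474298  0.014     ] 0.2567616079528577
[ 0.49147063 -0.10347824  0.014     ] 0.8837459608635257
side corners [[0.4505 0.3633 0.012 ]
 [0.707  0.1096 0.012 ]
 [0.5045 0.0709 0.012 ]]
side free [0.59623499 0.13726794 0.06      ]
```

```bash
cat >> h.py <<'E'
def tgt(p,ang,verbose=True):
    "world TCP p, tool-x heading deg, tool y down -> scaled numbers"
    from bench import r
    o=r.get_obs();R0=R.from_rotvec(o["orientation"])
    a=np.radians(ang);x=np.array([np.cos(a),np.sin(a),0]);y=np.array([0,0,-1.]);Rt=R.from_matrix(np.c_[x,y,np.cross(x,y)])
    s=R0.inv().apply(np.array(p)-o["tcp_pos"])/.3;w=(R0.inv()*Rt).as_rotvec()/(np.pi/2)
    print("shift",s.round(4),"rot",w.round(4))
E
python3 - <<'E'
from h import *
tgt((.47,.42,.40),90.8);tgt((.55,.2,.35),90.8)
E
```

```text
shift [-0.4071  0.0136 -1.0105] rot [-1.000e-04 -2.252e-01 -1.000e-03]
shift [-1.0093  0.1813 -1.5063] rot [-1.000e-04 -2.252e-01 -1.000e-03]
```

step_arm(
  xyz=[
    [-0.13, 0, -0.33],
    [-0.27, 0, -0.65],
    [-0.4, 0.01, -0.98],
    [-0.4, 0.01, -0.98],
    [-0.4, 0.01, -0.98],
    [-0.4, 0.01, -0.98],
  ],
  rotation=[
    [0, -0.08, 0],
    [0, -0.15, 0],
    [0, -0.225, 0],
    [0, -0.225, 0],
    [0, -0.225, 0],
    [0, -0.225, 0],
  ],
)

```text
clock: 0.85
tcp_pos: [0.4668, 0.4197, 0.4007]
orientation: [-1.212, -1.211, 1.215]
contact_force: [-0.6, -0.1, -0.1]
grip_width: 0.0857
```

Run:
```python
from h import *
from bench import r
o=r.get_obs();print(o["tcp_pos"],o["joints"].round(3),o["clock"])
tgt((.55,.15,.36),90.8)
```

```text
[0.46677637 0.41970012 0.40069922] [-0.859  0.403  0.035  1.68  -0.011  1.061  0.753] 0.85
shift [-0.8994  0.1403 -0.2738] rot [ 0.0009 -0.0065 -0.003 ]
```

step_arm(
  xyz=[
    [-0.2, 0.02, -0.06],
    [-0.4, 0.05, -0.12],
    [-0.6, 0.09, -0.18],
    [-0.8, 0.12, -0.24],
    [-0.9, 0.14, -0.274],
    [-0.9, 0.14, -0.274],
    [-0.9, 0.14, -0.274],
    [-0.9, 0.14, -0.274],
  ],
  rotation=[
    [0, 0, 0],
    [0, 0, 0],
    [0, 0, 0],
    [0, 0, 0],
    [0, 0, 0],
    [0, 0, 0],
    [0, 0, 0],
    [0, 0, 0],
  ],
)

```text
clock: 1.85
tcp_pos: [0.5495, 0.1519, 0.3601]
orientation: [-1.21, -1.213, 1.217]
contact_force: [0.3, 1.2, -0.3]
grip_width: 0.0856
```

Run:
```python
from h import *
from bench import r
o=r.get_obs();f=r.grab_frame("wrist");print(o["tcp_pos"],o["orientation"],o["joints"].round(3),o["clock"])
np.savez("w1.npz",p=o["tcp_pos"],o=o["orientation"],mount=f["mount"],K=[f["fx"],f["fy"],f["cx"],f["cy"]]);print(f["mount"],f["fx"])
cv2.imwrite("pics/w1.png",f["pixels"][:,:,::-1])
tgt((.493,-.1037,.30),90.8)
```

```text
[0.54954891 0.15190992 0.36011751] [-1.20961698 -1.21340237  1.21658934] [-0.475  0.353  0.119  1.863 -0.046  0.929  1.242] 1.85
[[ 9.99998954e-01 -6.18102110e-04 -1.30791479e-03 -7.20681490e-05]
 [ 1.05086367e-03 -3.10963764e-01  9.50421187e-01  3.11418380e-02]
 [-9.94171447e-04 -9.50421567e-01 -3.10962789e-01  7.89076068e-02]
 [ 0.00000000e+00  0.00000000e+00  0.00000000e+00  1.00000000e+00]] 342.4211766187471
shift [-0.8494  0.2036  0.1947] rot [ 0.0008 -0.0046 -0.0025]
```

View pics/w1.png

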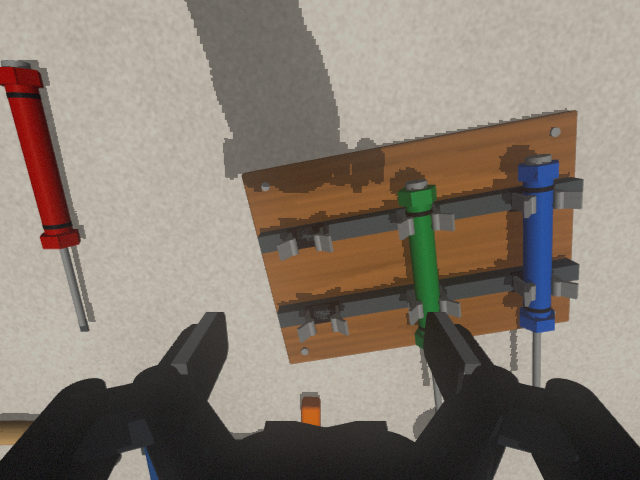

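Run:
```python
import cv2
f=cv2.imread("pics/w1.png")
cv2.imwrite("pics/w1c.png",cv2.resize(f[200:350,240:440],(800,600),interpolation=cv2.INTER_CUBIC))
cv2.imwrite("pics/w1r.png",cv2.resize(f[50:350,0:150],(400,800),interpolation=cv2.INTER_CUBIC)[:600])
```

```text
(no output)
```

View pics/w1c.png

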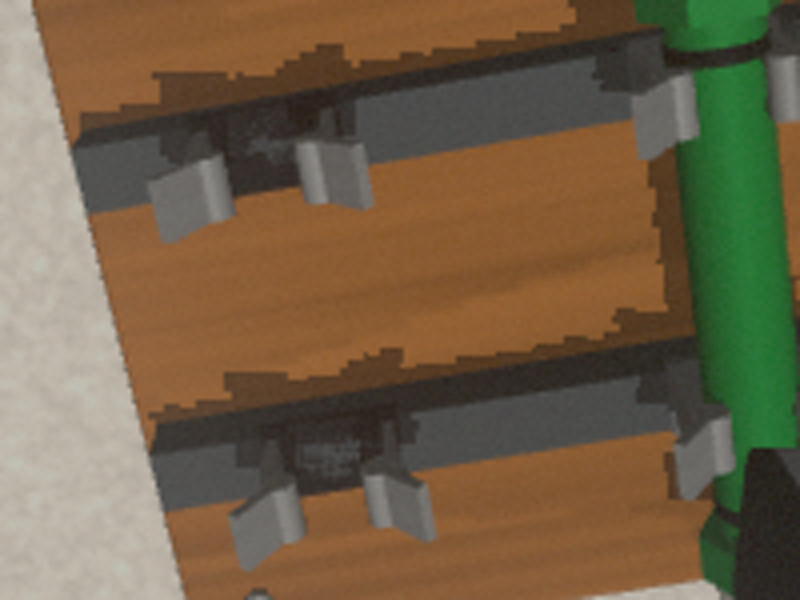

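View pics/w1r.png

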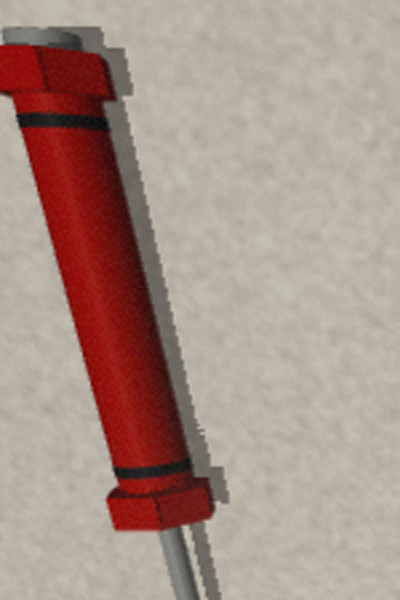

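```bash
cat >> h.py <<'E'
def wpt(fn,u,v,z):
    d=np.load(fn);M=d["mount"];fx,fy,cx,cy=d["K"];Rt=R.from_rotvec(d["o"])
    c=d["p"]+Rt.apply(M[:3,3]);ray=Rt.apply(M[:3,:3]@np.array([(u-cx)/fx,(v-cy)/fy,1]))
    return c+ray*(z-c[2])/ray[2]
E
python3 - <<'E'
from h import *
g=lambda u,v,z:wpt("w1.npz",240+(u+.5)/4-.5,200+(v+.5)/4-.5,z)
P=[g(*c,.062) for c in [(157,212),(367,177),(238,543),(429,513)]];print(np.round(P,4))
U=(P[0]+P[1])/2;D=(P[2]+P[3])/2;print("free",(U+D)/2,np.linalg.norm(U-D),np.linalg.norm(P[0]-P[1]),np.degrees(np.arctan2(*(D-U)[1::-1])))
k=8/3;q=lambda u,v,z:wpt("w1.npz",(u+.5)/k-.5,50+(v+.5)/k-.5,z)
A=q(63,121,.014);B=q(152,469,.014);print("red",A,B,(A+B)/2,np.linalg.norm(A-B),np.degrees(np.arctan2(*(B-A)[1::-1])))
E
```

```text
[[0.5632 0.1121 0.062 ]
 [0.5553 0.1553 0.062 ]
 [0.6415 0.1274 0.062 ]
 [0.6335 0.17   0.062 ]]
free [0.59836885 0.14117728 0.062     ] 0.07969948647966432 0.04394146536197206 10.840016377807666
red [ 0.44011141 -0.10664633  0.014     ] [ 0.55417898 -0.10559966  0.014     ] [ 0.4971452 -0.106123   0.014    ] 0.11407237503163123 0.5257235417409251
```

Run:
```python
from h import *
tgt((.495,-.105,.26),90.7);tgt((.495,-.105,.19),90.7)
```

```text
shift [-0.8532  0.337   0.1882] rot [ 0.0008 -0.0035 -0.0025]
shift [-0.8523  0.5703  0.1885] rot [ 0.0008 -0.0035 -0.0025]
```

step_arm(
  xyz=[
    [-0.18, 0.05, 0.04],
    [-0.36, 0.1, 0.08],
    [-0.54, 0.15, 0.12],
    [-0.72, 0.25, 0.16],
    [-0.85, 0.33, 0.188],
    [-0.853, 0.4, 0.188],
    [-0.853, 0.5, 0.188],
    [-0.853, 0.57, 0.188],
    [-0.853, 0.57, 0.188],
    [-0.853, 0.57, 0.188],
    [-0.853, 0.57, 0.188],
  ],
  rotation=[
    [0, 0, 0],
    [0, 0, 0],
    [0, 0, 0],
    [0, 0, 0],
    [0.001, -0.0035, -0.0025],
    [0.001, -0.0035, -0.0025],
    [0.001, -0.0035, -0.0025],
    [0.001, -0.0035, -0.0025],
    [0.001, -0.0035, -0.0025],
    [0.001, -0.0035, -0.0025],
    [0.001, -0.0035, -0.0025],
  ],
)

```text
clock: 3.28
tcp_pos: [0.4957, -0.105, 0.1911]
orientation: [-1.205, -1.22, 1.218]
contact_force: [0.3, -0.1, 0.7]
grip_width: 0.0853
```

Run:
```python
from h import *
from bench import r
o=r.get_obs();f=r.grab_frame("wrist");print(o["tcp_pos"],o["orientation"],o["clock"])
cv2.imwrite("pics/w2.png",f["pixels"][:,:,::-1])
tgt((.495,-.105,.178),90.7)
```

```text
[ 0.4957262  -0.10504956  0.19110514] [-1.20451178 -1.21967083  1.21786734] 3.275
shift [0.0005 0.0434 0.0021] rot [ 0.001   0.0002 -0.0001]
```

View pics/w2.png

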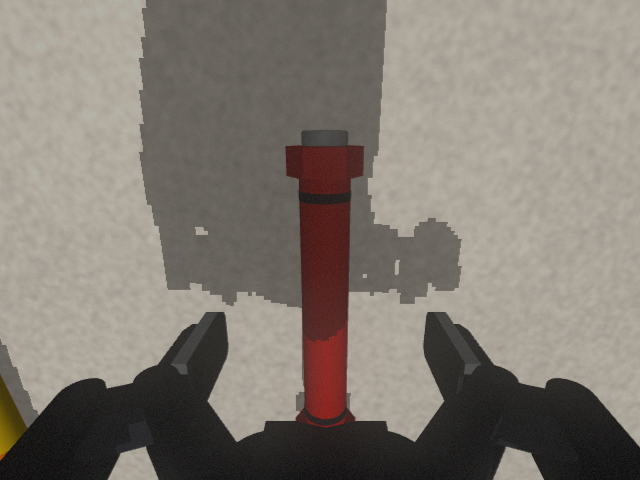

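step_arm(
  xyz=[
    [0, 0.04, 0.002],
    [0, 0.04, 0.002],
    [0, 0.04, 0.002],
    [0, 0.04, 0.002],
    [0, 0.04, 0.002],
    [0, 0.04, 0.002],
    [0, 0.04, 0.002],
    [0, 0.04, 0.002],
  ],
  rotation=[
    [0, 0, 0],
    [0, 0, 0],
    [0, 0, 0],
    [0, 0, 0],
    [0, 0, 0],
    [0, 0, 0],
    [0, 0, 0],
    [0, 0, 0],
  ],
  grip=1,
  force=80,
)

```text
clock: 4.32
tcp_pos: [0.4951, -0.1052, 0.1793]
orientation: [-1.205, -1.22, 1.218]
contact_force: [-1.4, -0.0, 5.6]
grip_width: 0.0194
```

Run:
```python
from h import *
from bench import r
o=r.get_obs();f=r.grab_frame("wrist");print(o["tcp_pos"],o["contact_force"],o["grip_width"],o["clock"])
cv2.imwrite("pics/w3.png",f["pixels"][:,:,::-1])
```

```text
[ 0.49506132 -0.10515981  0.17932549] [-1.40615564 -0.02667748  5.57444423] 0.019355142765624 4.325
```

View pics/w3.png

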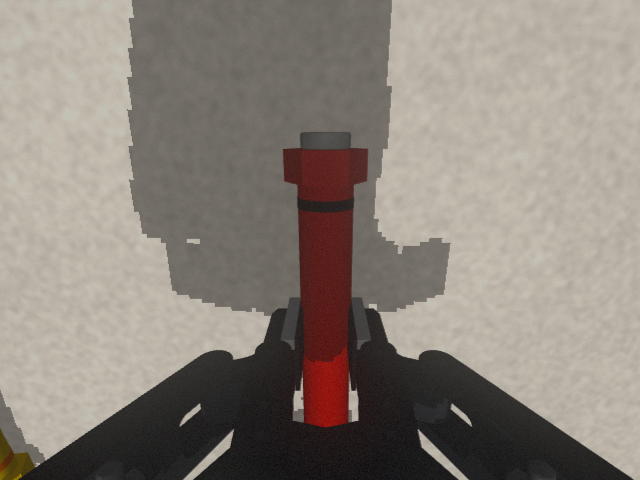

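step_arm(
  xyz=[
    [0, 0, 0],
    [0, 0, 0],
    [0, 0.0, 0],
    [0, 0.016, 0],
    [0, 0.016, 0],
    [0, 0.016, 0],
  ],
  rotation=[
    [0, 0, 0],
    [0, 0, 0],
    [0, 0, 0],
    [0, 0, 0],
    [0, 0, 0],
    [0, 0, 0],
  ],
  grip=0.6,
)

```text
clock: 5.12
tcp_pos: [0.495, -0.1052, 0.1744]
orientation: [-1.204, -1.219, 1.218]
contact_force: [-0.3, -0.5, 0.3]
grip_width: 0.0342
```

step_arm(
  xyz=[
    [0, 0, 0],
    [0, 0, 0],
    [0, 0, 0],
    [0, 0, 0],
    [0, 0, 0],
  ],
  rotation=[
    [0, 0, 0],
    [0, 0, 0],
    [0, 0, 0],
    [0, 0, 0],
    [0, 0, 0],
  ],
  grip=1,
  force=80,
)

```text
clock: 5.75
tcp_pos: [0.4951, -0.1052, 0.1747]
orientation: [-1.205, -1.22, 1.218]
contact_force: [-1.7, 0.5, 4.4]
grip_width: 0.0193
```

step_arm(
  xyz=[
    [0, -0.1, 0],
    [0, -0.2, 0],
    [0, -0.35, 0],
    [0, -0.4, 0],
    [0, -0.4, 0],
    [0, -0.4, 0],
  ],
  rotation=[
    [0, 0, 0],
    [0, 0, 0],
    [0, 0, 0],
    [0, 0, 0],
    [0, 0, 0],
    [0, 0, 0],
  ],
)

```text
clock: 6.5
tcp_pos: [0.4943, -0.105, 0.2934]
orientation: [-1.203, -1.218, 1.219]
contact_force: [-0.5, 0.2, -1.1]
grip_width: 0.0192
```

Run:
```python
from h import *
from bench import r
o=r.get_obs();f=r.grab_frame("side");print(o["tcp_pos"],o["contact_force"],o["moment"],o["grip_width"],o["clock"])
cv2.imwrite("pics/s4.png",cv2.resize(f["pixels"][120:360,220:540,::-1],(800,600)))
f=r.grab_frame("wrist")
cv2.imwrite("pics/w4.png",f["pixels"][:,:,::-1])
tgt((.597,.1415,.29),100.9)
```

```text
[ 0.49426019 -0.10500213  0.2933625 ] [-0.45963167  0.23760619 -1.11613208] [0.02228947 0.03431006 0.00488511] 0.01924040740244268 6.5
shift [ 0.8176  0.0106 -0.3526] rot [-7.000e-04 -1.131e-01  1.000e-04]
```

View pics/s4.png

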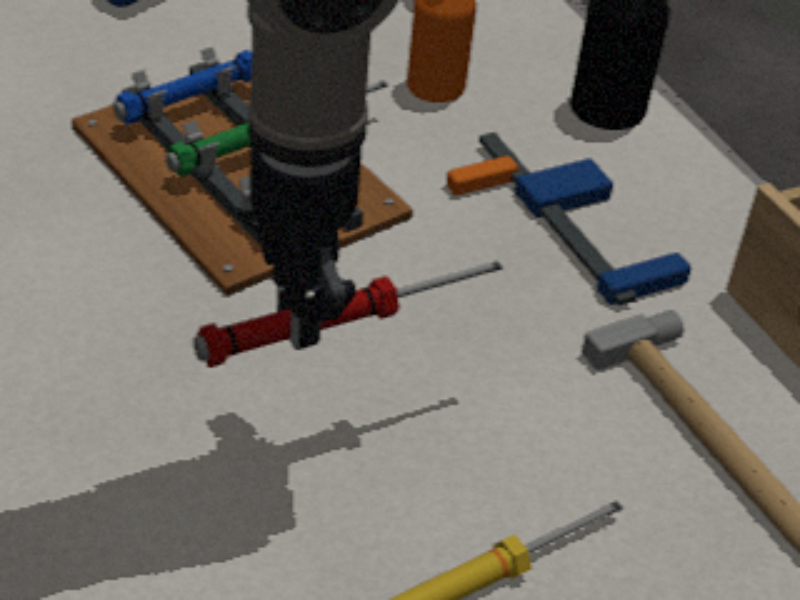

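View pics/w4.png

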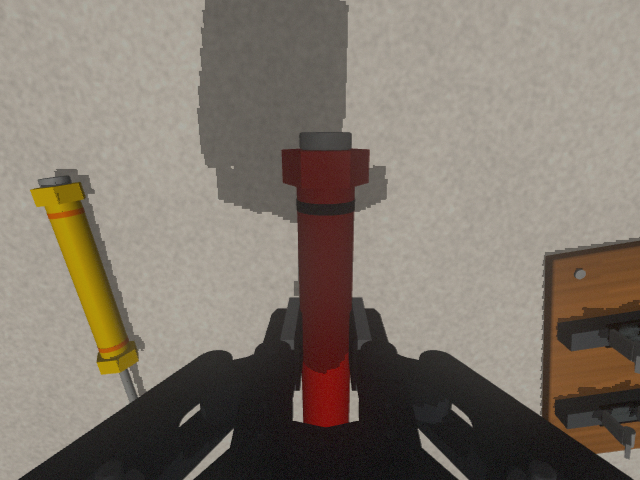

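step_arm(
  xyz=[
    [0.16, 0.01, -0.07],
    [0.32, 0.01, -0.14],
    [0.48, 0.01, -0.21],
    [0.64, 0.01, -0.28],
    [0.78, 0.01, -0.34],
    [0.818, 0.01, -0.353],
    [0.818, 0.01, -0.353],
    [0.818, 0.01, -0.353],
    [0.818, 0.01, -0.353],
  ],
  rotation=[
    [0, -0.03, 0],
    [0, -0.06, 0],
    [0, -0.09, 0],
    [0, -0.113, 0],
    [0, -0.113, 0],
    [0, -0.113, 0],
    [0, -0.113, 0],
    [0, -0.113, 0],
    [0, -0.113, 0],
  ],
)

```text
clock: 7.72
tcp_pos: [0.5969, 0.1398, 0.29]
orientation: [-1.114, -1.344, 1.347]
contact_force: [0.4, 0.4, -1.9]
grip_width: 0.0193
```

Run:
```python
from h import *
from bench import r
o=r.get_obs();f=r.grab_frame("wrist");print(o["tcp_pos"],o["contact_force"],o["clock"])
np.savez("w5.npz",p=o["tcp_pos"],o=o["orientation"],mount=f["mount"],K=[f["fx"],f["fy"],f["cx"],f["cy"]])
cv2.imwrite("pics/w5.png",f["pixels"][:,:,::-1])
za=o["tcp_pos"][2]-.1607
A=wpt("w5.npz",326,168,za);u=np.array([np.cos(np.radians(10.9)),np.sin(np.radians(10.9)),0]);print("mid est",A+u*.07,za)
f=r.grab_frame("top");cv2.imwrite("pics/t5.png",cv2.resize(f["pixels"][130:310,140:380,::-1],(800,600)))
tgt((.597,.1415,.225),100.9)
```

```text
[0.59692468 0.1398185  0.2900474 ] [ 0.43331692  0.40220822 -1.89787518] 7.725
mid est [0.59912437 0.14020932 0.1293474 ] 0.12934739997519468
shift [ 0.0033  0.2175 -0.0008] rot [-0.0008 -0.0011 -0.    ]
```

View pics/w5.png

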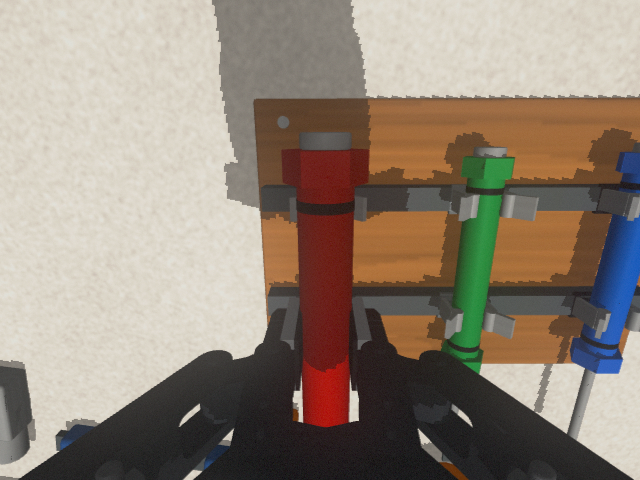

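View pics/t5.png

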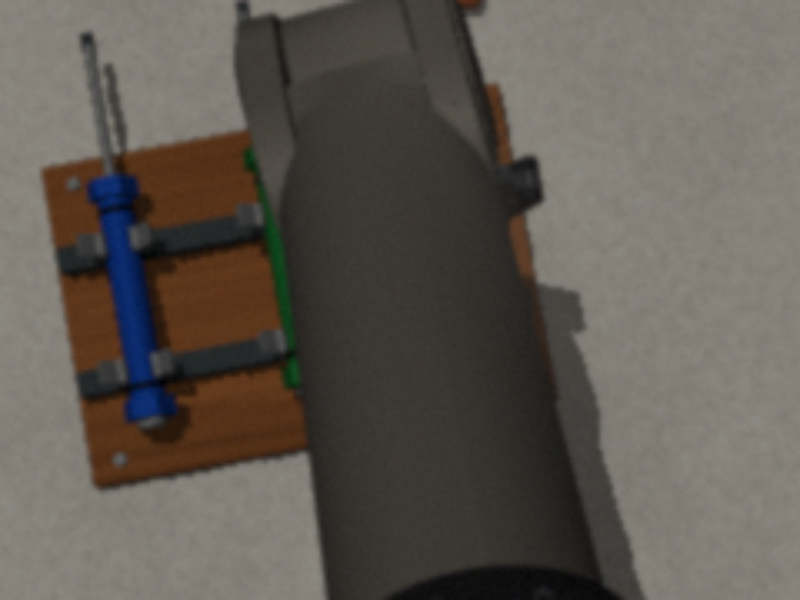

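step_arm(
  xyz=[
    [0.004, 0.1, 0],
    [0.004, 0.18, 0],
    [0.004, 0.22, 0],
    [0.004, 0.22, 0],
    [0.004, 0.22, 0],
  ],
  rotation=[
    [0, 0, 0],
    [0, 0, 0],
    [0, 0, 0],
    [0, 0, 0],
    [0, 0, 0],
  ],
  force=110,
)

```text
clock: 8.45
tcp_pos: [0.5972, 0.1416, 0.2252]
orientation: [-1.114, -1.347, 1.346]
contact_force: [0.1, -0.1, -1.0]
grip_width: 0.0184
```

Run:
```python
from h import *
from bench import r
o=r.get_obs();f=r.grab_frame("wrist");print(o["tcp_pos"],o["contact_force"],o["clock"])
np.savez("w5.npz",p=o["tcp_pos"],o=o["orientation"],mount=f["mount"],K=[f["fx"],f["fy"],f["cx"],f["cy"]])
cv2.imwrite("pics/w6.png",f["pixels"][:,:,::-1])
tgt((.597,.1415,.2007),100.9)
```

```text
[0.5972419  0.14160769 0.22523767] [ 0.10831685 -0.11279675 -0.97579839] 8.45
shift [-0.0004  0.0822  0.001 ] rot [ 0.0004 -0.0013  0.0001]
```

View pics/w6.png

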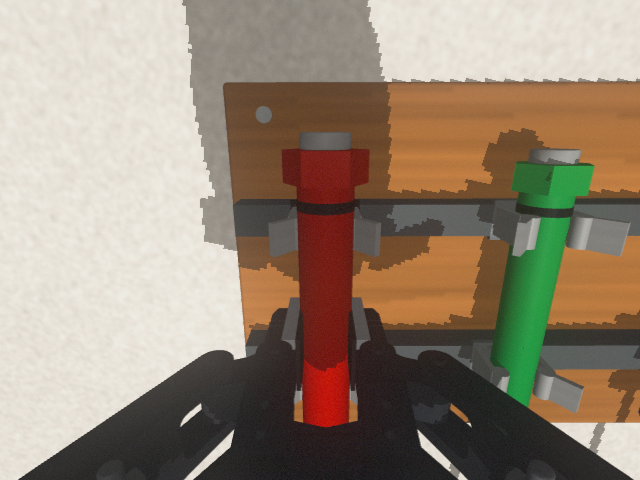

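step_arm(
  xyz=[
    [0, 0.015, 0],
    [0, 0.03, 0],
    [0, 0.045, 0],
    [0, 0.06, 0],
    [0, 0.072, 0],
    [0, 0.082, 0],
    [0, 0.084, 0],
    [0, 0.084, 0],
  ],
  rotation=[
    [0, 0, 0],
    [0, 0, 0],
    [0, 0, 0],
    [0, 0, 0],
    [0, 0, 0],
    [0, 0, 0],
    [0, 0, 0],
    [0, 0, 0],
  ],
)

```text
clock: 9.5
tcp_pos: [0.597, 0.1413, 0.2008]
orientation: [-1.114, -1.346, 1.347]
contact_force: [-3.3, -2.5, 9.7]
grip_width: 0.0186
```

Run:
```python
from h import *
from bench import r
o=r.get_obs();f=r.grab_frame("wrist");print(o["tcp_pos"],o["contact_force"],o["moment"],o["grip_width"],o["clock"])
cv2.imwrite("pics/w7.png",f["pixels"][:,:,::-1])
f=r.grab_frame("side");cv2.imwrite("pics/s7.png",cv2.resize(f["pixels"][120:270,230:430,::-1],(800,600)))
```

```text
[0.59704563 0.14134986 0.20077586] [-3.34566656 -2.48450031  9.68021841] [-0.40278265  0.63776123  0.05807764] 0.018562452400568762 9.5
```

View pics/w7.png

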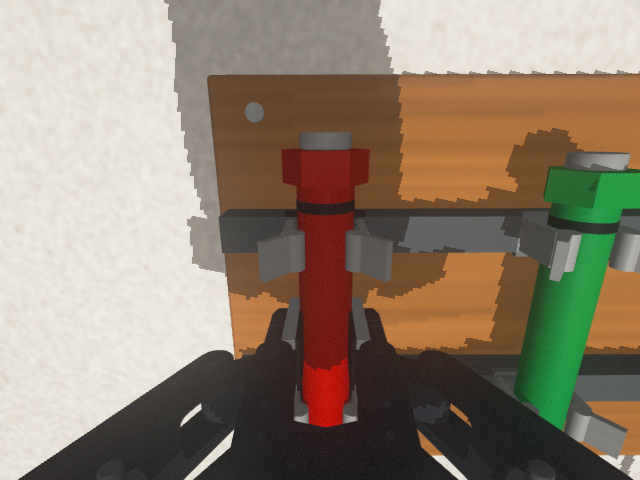

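View pics/s7.png

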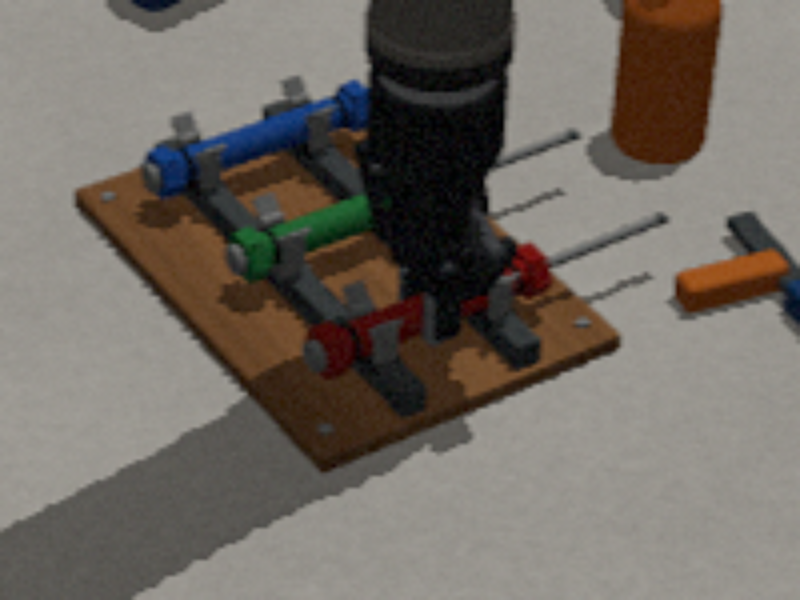

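step_arm(
  xyz=[
    [0, 0.003, 0],
    [0, 0.006, 0],
    [0, 0.009, 0],
    [0, 0.009, 0],
  ],
  rotation=[
    [0, 0, 0],
    [0, 0, 0],
    [0, 0, 0],
    [0, 0, 0],
  ],
)

```text
clock: 10.1
tcp_pos: [0.5971, 0.1413, 0.2007]
orientation: [-1.114, -1.346, 1.346]
contact_force: [-8.6, -2.7, 25.0]
grip_width: 0.0186
```

step_arm(
  xyz=[
    [0, -0.005, 0],
    [0, -0.005, 0],
    [0, -0.005, 0],
    [0, -0.005, 0],
    [0, -0.005, 0],
    [0, -0.005, 0],
  ],
  rotation=[
    [0, 0, 0],
    [0, 0, 0],
    [0, 0, 0],
    [0, 0, 0],
    [0, 0, 0],
    [0, 0, 0],
  ],
  grip=0.2,
)

```text
clock: 10.85
tcp_pos: [0.5971, 0.1413, 0.202]
orientation: [-1.114, -1.346, 1.346]
contact_force: [-0.2, -0.2, 0.2]
grip_width: 0.0687
```

step_arm(
  xyz=[
    [0, -0.08, 0],
    [0, -0.18, 0],
    [0, -0.3, 0],
    [0, -0.45, 0],
    [0, -0.6, 0],
    [0, -0.6, 0],
    [0, -0.6, 0],
  ],
  rotation=[
    [0, 0, 0],
    [0, 0, 0],
    [0, 0, 0],
    [0, 0, 0],
    [0, 0, 0],
    [0, 0, 0],
    [0, 0, 0],
  ],
)

```text
clock: 11.72
tcp_pos: [0.5969, 0.1412, 0.3816]
orientation: [-1.113, -1.345, 1.347]
contact_force: [-0.9, -0.5, -0.1]
grip_width: 0.0682
```

Run:
```python
from h import *
from bench import r
o=r.get_obs();f=r.grab_frame("wrist");print(o["tcp_pos"],o["contact_force"],o["grip_width"],o["clock"])
cv2.imwrite("pics/w8.png",f["pixels"][:,:,::-1])
f=r.grab_frame("side");cv2.imwrite("pics/s8.png",cv2.resize(f["pixels"][120:270,230:430,::-1],(800,600)))
```

```text
[0.59688238 0.14118764 0.38158637] [-0.9273521  -0.45049667 -0.09867871] 0.06815077876179322 11.725
```

View pics/w8.png

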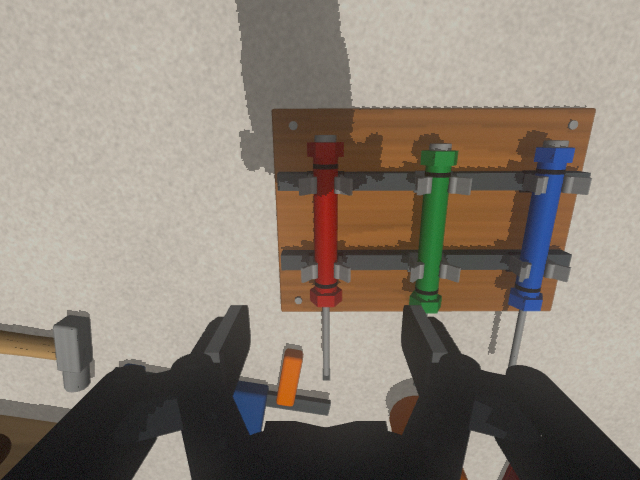

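View pics/s8.png

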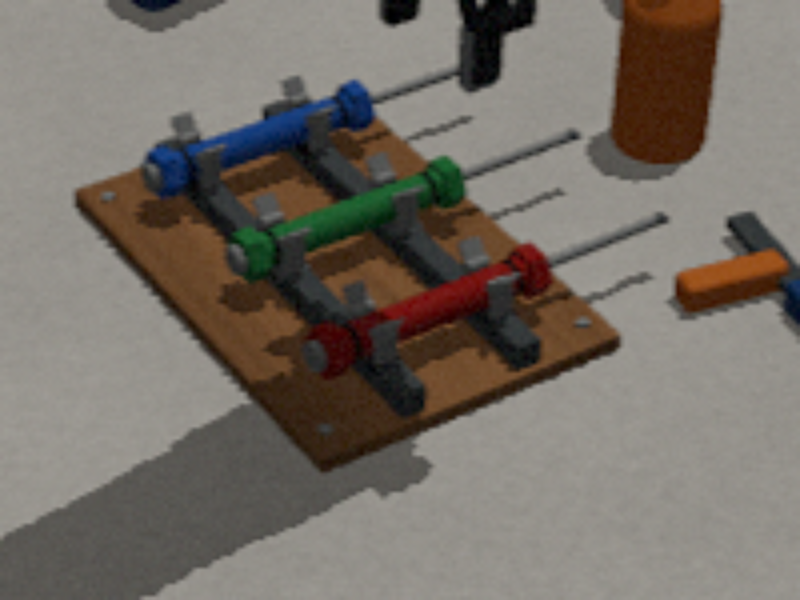

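Run:
```python
from h import *
g=lambda u,v,z:side.pt(230+(u+.5)/4-.5,120+(v+.5)/4-.5,z)
u=np.array([np.cos(np.radians(10.9)),np.sin(np.radians(10.9)),0])
for n,a,b in (("red",(334,349),(530,269)),("green",(254,252),(446,178)),("blue",(170,170),(355,104))):
    A,B=g(*a,.04),g(*b,.04);m=(A+B)/2;print(n,m.round(4),np.linalg.norm(A-B).round(3),np.degrees(np.arctan2(*(B-A)[1::-1])).round(2),"along",(m@u).round(4))
print("station along",np.array([.5965,.1415,0])@u)
```

```text
red [0.6017 0.1426 0.04  ] 0.138 11.62 along 0.6178
green [0.5906 0.2444 0.04  ] 0.14 11.92 along 0.6261
blue [0.5688 0.3411 0.04  ] 0.137 11.55 along 0.6231
station along 0.6124953773064983
```

```bash
python3 -c "
from bench import r
r.hand_in();print(r.get_obs()['clock'])"
```

```text
the job is handed in; nothing more can be done
the job is handed in; nothing more can be done
```

The red screwdriver is pressed into the free station (the one at the board's right end in the top view), released, and the job is handed in at about 12 s of the 34 s allowed. I gripped it at mid-handle, lined it up with the station's axis (about 10.9°), and pushed down until it stopped. Then I opened the fingers and backed straight off.

**Seating:** At the bottom, a further push raised the force from 10 to 25 N while the tool moved only 0.1 mm. The tool height puts the handle axis at about 40 mm, which is the home height.

**Last pictures:** They show the red handle held in both clips with its collars outside. It sits about 5 to 7 mm from the station's centre (20 mm allowed) and within about 1° of its axis. Blue and green look unmoved in their clips, and the gripper is well clear.

**Readings that disagreed:**
- The gripper showed about 19 mm on the 22 mm handle. I regripped 5 mm lower and got the same reading, and the handle did not slip.
- The side camera differed from the top and wrist cameras by 4 to 5 mm at the rail.

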